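# Register a cell block in its weld jig and lay the mask on

## Task

Get the battery block ready for spot welding: without lifting or tipping it, slide it square and flush against the jig's long rail, then along the rail until it seats against the pad of the end stop, pressed home with a light push of 10 to 15 N and never more than 40 N. Then lay the weld mask (the windowed plate with the bail handle) softly on the block, long side along the rail, and nudge it flush against the rail and then, with a push of at least 5 N, against the same pad, so that it lies edge to edge with the block, still flush underneath. Let go, and leave the other loose things on the bench where they lie.

Things in the scene. Friction and masses are not known exactly. Their poses are not given: they have to be found in the camera images.
- fixture: Weld jig base, fixed: plywood board 235 x 325 x 18 mm with an aluminium plate 6 mm thick on it; the plate's flat top is 24 mm above the bench. Origin at the board's underside, below the middle of the foot of the rail's face. x points square into the rail (push direction), y along the rail towards the end stop, z up. The plate spans x = -165 to +55 mm, y = -142 to +162 mm
- rail: Long fixed stop of the jig: an aluminium angle standing on the plate, 58 mm high; its working face is the plane x = 0 of its frame, from y = -120 to +130 mm; the block goes on the -x side. Origin at the foot of the working face, on the plate's top; axes as the jig base's
- stop: Bracket of the adjustable end stop, bolted fast at differing places along the rail: 60 mm wide, 58 mm high, face the plane y = 0 of its frame. Before it, on a screw, a steel pad 56 mm wide and as high stands fast; its working face is 10 to 30 mm on the -y side, a setting not reported: see or feel it. Origin at the foot of the bracket's face, on the plate, 42 mm before the rail; axes as the jig's
- block: Loose battery block lying askew on the plate: 4 x 6 short purple cells between two black spacers, one rigid box 84 (x) x 124 (y) x 44 mm with flat upright sides, 0.45 to 0.8 kg; smooth: 1 to 4 N slide it. Origin at the centre of its underside, y along its long side, z up. Home: y along the rail, centre 42 mm from the rail's face and 62 mm from the stop pad's working face
- mask: Weld mask, loose, flat on the bench left or right of the jig: steel plate 84 (x) x 124 (y) x 6 mm with 24 square windows, the block's outline, 0.3 kg, bail handle along its long axis. Origin at the centre of its underside, y along its long side, z up. Either long side may face the rail. Home on the block: centre over the block's centre, 42 mm from the rail's face, underside 44 mm above the plate
- mask_handle (a point): Centre of the mask's handle grip: a black bar along the mask's y, 12 mm wide (x), 14 mm high, 88 mm long, centred 51 mm above the mask's underside, on two posts at y = -40 and +40 mm; 38 mm of free height below the bar, 72 mm free between the posts. Axes as the mask's
- tray: Bystander: small black open tray with purple cells lying in it, 95 (x) x 130 (y) x 26 mm, loose on the bench on the other side of the jig from the mask. Origin at the centre of its underside
- spacer: Bystander: loose black spacer strip 24 (x) x 124 (y) x 10 mm on the bench between robot and jig. Origin at the centre of its underside
- driver: Bystander: screwdriver 180 mm long, 26 mm thick handle to -x, lying on the bench between robot and jig. Origin on the bench under its middle, x along it
- tape: Bystander: roll of amber tape, 80 mm across, 20 mm high, lying flat to the right of the jig. Origin at the centre of its underside
- brush: Bystander: flat brush 200 x 42 x 20 mm, handle to -x, lying on the bench to the left of the jig. Origin on the bench under its middle, x along it

How it is judged:
On the way, in this order (a step that is already met when the one before it is completed fails the run):
1. the block is square and flush against the rail (within 1.5 mm and 0.02 rad), the mask not yet on it (x of block in the frame of rail above -0.0435 m and angle between the y axis of block and the y axis of rail, either way round below 0.02 rad and horizontal distance between mask and block above 0.1 m), for 0.05 s.
2. the block, still flush and square on the rail, is pressed against the end stop's pad with over 2 N, the mask not yet on it (all of step 1 and contact force between block and stop above 2 N), for 0.05 s.
3. the mask lies flat on the block, flush with the rail, and is pressed against the end stop's pad with over 1 N, edge to edge with the block (within 1.5 mm), the block still flush and square on the rail (x of each of block, mask in the frame of rail above -0.0435 m and angle between the y axis of block and the y axis of rail, either way round below 0.02 rad and x of mask in the frame of rail below -0.04 m and y of mask in the frame of block between -0.0015 and 0.0015 m and angle between the y axis of mask and the y axis of rail, either way round below 0.025 rad and z of mask in the frame of rail between 0.041 and 0.047 m and angle between mask's own z axis and vertical below 0.05 rad and contact force between mask and stop above 1 N), for 0.05 s.
At the end, for the whole second after the job is handed in: Block on the plate, flush on the rail (gap under 1.5 mm, square within 0.02 rad) and still at the pad; mask flat on it, right way up, long side along the rail, flush on the rail (under 1.5 mm, 0.025 rad), edge to edge with the block at the pad (within 1.5 mm); both at rest and released (x of block in the frame of rail between -0.0435 and -0.04 m and angle between the y axis of block and the y axis of rail, either way round below 0.02 rad and z of block in the frame of rail below 0.003 m and y of block in the frame of stop between -0.0935 and -0.07 m and x of mask in the frame of rail between -0.0435 and -0.04 m and y of mask in the frame of block between -0.0015 and 0.0015 m and angle between the y axis of mask and the y axis of rail, either way round below 0.025 rad and z of mask in the frame of rail between 0.041 and 0.047 m and angle between mask's own z axis and vertical below 0.05 rad and linear speed of each of mask, block below 0.01 m/s); the robot touches nothing.
It fails at once if the block or the mask is pressed or knocked against the rail or the end stop with more than 40 N (contact force between any of block, mask and rail above 40 N or contact force between any of block, mask and stop above 40 N).
It fails at once if the mask is dropped or slammed down: it moves faster than 0.25 m/s when less than 15 mm above the block (linear speed of mask above 0.25 m/s and horizontal distance between mask and block below 0.06 m and z of mask in the frame of block below 0.059 m).
It fails at once if the block is lifted more than 10 mm off the plate or tipped more than 0.15 rad (z of block in the frame of rail above 0.01 m or angle between block's own z axis and vertical above 0.15 rad).
It fails at once if a bystander (tray, spacer strip, screwdriver, tape roll, brush) is moved more than 20 mm (distance of any of tray, spacer, driver, tape, brush from where it was at the start of the episode above 0.02 m).
It also fails if it takes over 72 s, if anything falls off the work surface, if the arm or the gripper's body presses on something with over 40 N, if the wrist force passes 120 N, or if a joint passes its speed limit or range.

## Robot

A 7-joint arm with a two-finger parallel gripper is mounted at the origin on the work surface. World frame = base frame: x ahead of the robot, y to its left, z up, the work surface at z = 0. Lengths are in m, angles in rad, forces in N, time in s.
With the tool pointing down it reaches from about 0.4 to 0.925 m from the base axis. Payload 4.1 kg.
Tool frame: the origin (TCP) lies between the finger pads; the fingertips stand env.tcp_to_tips ahead of it and the grasp point (between the pads) lies 8 mm behind it (env.tcp_to_tips is the distance from the TCP to the fingertips, in m); z points along the fingers, y is the line along which they close (so a half turn about z gives the same grasp; the last joint's range is limited). The gripper opens to 85 mm and grips with 20 to 120 N. Pads are 22 mm wide; open, the fingers measure 114 mm over their backs; the gripper's body (76 mm by 85 mm) begins 54 mm behind the grasp point. The pads swing forward as they close: fully open they stand 13 mm farther back than shut.
Start: joints at [-0.099, 0.398, 0.045, 1.537, -0.019, 1.207, -0.051], TCP at [0.65, 0, 0.242] pointing down, gripper open.
Joint ranges: [-2.82, 2.82], [-0.49, 2.23], [-1.37, 1.46], [0, 2.46], [-1.36, 4.5], [0.23, 2], [-2.94, 2.94]. Speed limits (rad/s): [2.57, 2.57, 3.14, 3.14, 3.14, 3.14, 3.14].

## Interface

Orientations are given as a 3x3 rotation matrix whose columns are the frame's x, y, z axes.
In Python, from bench import telemetry, viewer, job_done, env gives the robot as it stands.
- The arm moves only by the tool apply_moves, never from a script. Its argument "steps" is text: rows parted by semicolons, each of 7 numbers parted by spaces: the turn, a rotation vector about the tool's x, y, z normalised to -1 to 1, where 1 is pi rad, then the shift along the tool's x, y, z normalised to -1 to 1, where 1 is 15 cm, then the opening, from -1 (shut) to 1 (fully open). In form: wx wy wz dx dy dz fingers; .... A call has exactly 8 rows; each row shifts and turns the commanded pose from where the row before left it, along the tool's axes as they then stand; what a row does not reach is not made up. A row lasts 1/10 s, in which the tool goes at most 50 mm and 8.59 degrees, less where a joint would pass 70% of its speed; a pose out of reach is approached as far as the arm can. A call with a number of a shift or a turn outside -1 to 1 is refused whole. A call with a gripper value outside its range is refused whole. The fingers move at their own pace and stop on an object; "squeeze" is the grip in N (left out, the last holds). Time passes only in rows, so rows that do not move let the fingers close, or fill a call up. It gives the time, the measured TCP pose, the force, the opening and the grip force at its end, in the units of the state.
- telemetry.observe(): the state, without advancing time (a new reading comes with each control period).
- viewer.read_camera(name): name is "scene" or "side" or "wrist"; returns a dict with "pixels" (480x640x3 uint8, red, green, blue), "camera_matrix" (3x3 intrinsics, pixels), "rvec" (rotation vector, rad) and "tvec" (3), from world to camera coordinates, as OpenCV has them. Camera axes: x right, y down, z forward; pixel columns grow to the right and rows downward; lengths in m; the calibration is good to about 2 mm. A picture is of the moment at which its call begins. There is no depth.
- job_done(): hands the job in; it is judged then, once.
The state is a dict: "t": time; "joint_pos": joint angles; "joint_vel": joint speeds; "joint_efforts": joint torques, N m; "position": TCP position; "ee_rot": TCP orientation; "contact_force": force on the tool from outside, world axes, zero at the start; "moment": the same for the moment, N m; "gripper_width": opening from 0.0 (shut) to 1.0 (fully open); "grip_force": force on a finger pad.
Only numpy, scipy, OpenCV 4.12 (cv2) and the standard library are available. Lean on these libraries where they do the work, as an engineer would, in place of code of your own. Each camera call takes 0.05 s, during which the arm holds its last target. There are 200 camera calls.

## Working session

There is one attempt and no reset: what is moved stays moved. The work goes in short steps, Python scripts to look and compute and a tool call to move; the robot and the scene stay as the last step left them, time stands still between calls to the robot, and variables do not carry over. Pictures are saved under pics/ and viewed, at most 10 in all, crops included, and the job is handed in when it is done.

Besides the shell and the picture viewer there is one more tool, called after "Request:" as name(argument=value, ...) on one line, values as JSON. apply_moves: Moves the arm, as the interface text tells. Its arguments: {"type":"object","properties":{"steps":{"type":"string"},"squeeze":{"type":"number"}},"required":["steps"]}

```bash
ls; mkdir -p pics; python3 - <<'E'
from bench import telemetry, viewer, env
import cv2,numpy as np,pickle
print({k:np.round(v,3) for k,v in telemetry.observe().items()}, env.tcp_to_tips)
d={}
for n in("scene","side","wrist"):
    c=viewer.read_camera(n);d[n]=c;cv2.imwrite(f"pics/{n}0.png",c["pixels"][...,::-1])
    R=cv2.Rodrigues(np.array(c["rvec"],float))[0];print(n,np.round(-R.T@np.array(c["tvec"]).ravel(),3),np.round(R,2).tolist(),c["camera_matrix"][0][0])
pickle.dump(d,open("c0.pkl","wb"))
E
```

```text
pics
{'t': np.float64(0.0), 'joint_pos': array([-0.099,  0.399,  0.045,  1.538, -0.019,  1.207, -0.051]), 'joint_vel': array([-0.001, -0.001,  0.   ,  0.001, -0.001,  0.001,  0.002]), 'joint_efforts': array([-1.0000e-03, -4.7513e+01,  1.3640e+00, -2.5423e+01,  1.1000e-02,
        1.0000e-02,  0.0000e+00]), 'position': array([0.649, 0.   , 0.241]), 'ee_rot': array([[-0.   ,  1.   , -0.002],
       [ 1.   ,  0.   , -0.   ],
       [-0.   , -0.002, -1.   ]]), 'contact_force': array([-0.073,  0.52 , -0.041]), 'moment': array([-0.044, -0.047, -0.013]), 'grip_force': np.float64(0.0), 'gripper_width': np.float64(0.998)} 0.011
scene [ 1.175 -0.019  0.712] [[0.03, 1.0, 0.0], [0.72, -0.02, -0.7], [-0.7, 0.02, -0.72]] 435.790138736936
side [0.475 1.034 0.815] [[-1.0, -0.07, -0.01], [-0.04, 0.59, -0.81], [0.07, -0.8, -0.59]] 542.4689083425905
wrist [0.65  0.08  0.372] [[1.0, -0.0, -0.0], [0.0, -0.95, 0.31], [-0.0, -0.31, -0.95]] 382.0703099622689
```

View pics/scene0.png

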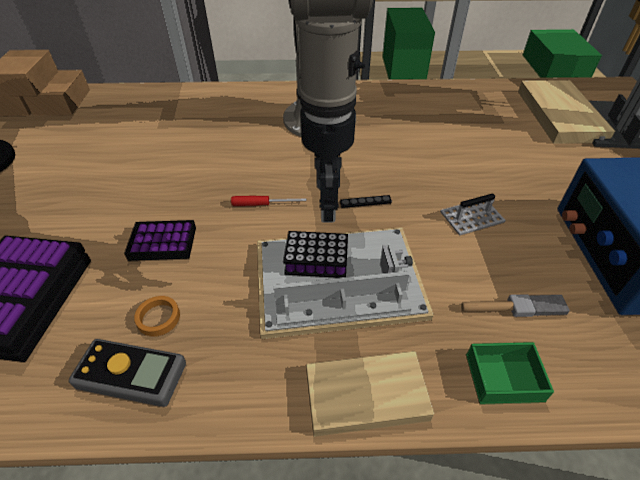

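View pics/side0.png

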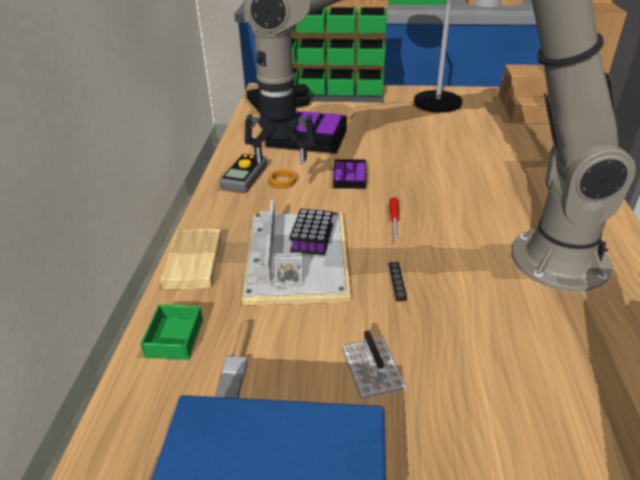

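View pics/wrist0.png

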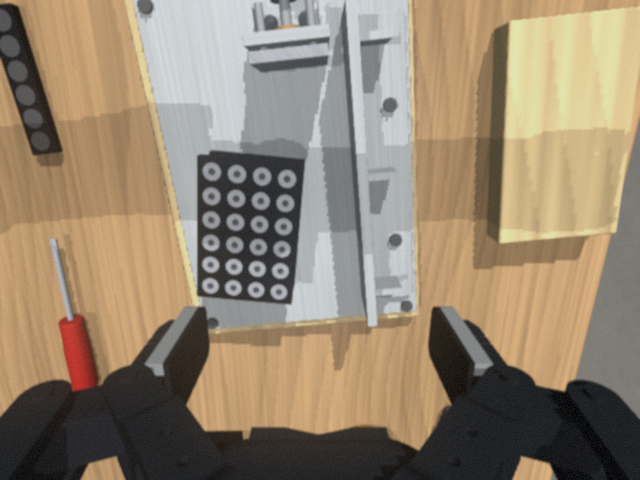

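The scene view shows the jig with its rail on the far-x side, the stop at +y (around (395,255)) and the block askew at (317,253). The mask is at (473,213) with its black handle. In the wrist view the block top spans about (198,153)–(292,303), the rail top's edge runs (347,5)→(368,325), and the pad edge is at about y≈62.

```bash
cat >h.py <<'E'
import cv2,numpy as np
def cam(c):
    R=cv2.Rodrigues(np.array(c["rvec"],float))[0];t=np.array(c["tvec"],float).ravel()
    return np.array(c["camera_matrix"],float),R,t
def ray(c,px):
    K,R,t=cam(c);d=np.linalg.inv(K)@np.array([px[0],px[1],1.]);return -R.T@t,R.T@d/np.linalg.norm(d)
def plane(c,px,z):
    o,d=ray(c,px);return o+d*(z-o[2])/d[2]
def tri(c1,p1,c2,p2):
    o1,d1=ray(c1,p1);o2,d2=ray(c2,p2)
    s=np.linalg.lstsq(np.c_[d1,-d2],o2-o1,rcond=None)[0]
    a,b=o1+s[0]*d1,o2+s[1]*d2;return (a+b)/2,np.linalg.norm(a-b)
def proj(c,X):
    K,R,t=cam(c);return cv2.projectPoints(np.array(X,float).reshape(-1,3),np.array(c["rvec"],float),t,K,None)[0].reshape(-1,2)
def dark(c,box,th=60):
    x0,y0,x1,y1=box;m=np.zeros((480,640),np.uint8);m[y0:y1,x0:x1]=(c["pixels"].max(2)[y0:y1,x0:x1]<th)*255
    m=cv2.morphologyEx(m,cv2.MORPH_OPEN,np.ones((2,2)));cs=cv2.findContours(m,0,2)[0];return max(cs,key=cv2.contourArea)
E
python3 - <<'E'
import pickle;from h import *
d=pickle.load(open("c0.pkl","rb"));np.set_printoptions(precision=4,suppress=True)
w=d["wrist"]
b=dark(w,(180,140,320,315),70);r=cv2.minAreaRect(b);print("block",r,[plane(w,p,.068)[:2] for p in cv2.boxPoints(r)],plane(w,r[0],.068))
for n,box in(("scene",(450,185,505,215)),("side",(355,325,390,372))):
    h=dark(d[n],box,50);print(n,cv2.minAreaRect(h),cv2.contourArea(h))
hs=[cv2.minAreaRect(dark(d[n],bx,50)) for n,bx in(("scene",(450,185,505,215)),("side",(355,325,390,372)))]
print("handle",tri(d["scene"],hs[0][0],d["side"],hs[1][0]))
im=cv2.cvtColor(w["pixels"],cv2.COLOR_RGB2BGR)[0:340,130:430]
cv2.imwrite("pics/w_crop.png",cv2.resize(im,None,fx=1.75,fy=1.75,interpolation=cv2.INTER_CUBIC))
a=cv2.resize(cv2.cvtColor(d["scene"]["pixels"],cv2.COLOR_RGB2BGR)[180:240,435:515],None,fx=5,fy=5,interpolation=cv2.INTER_CUBIC)
s=cv2.resize(cv2.cvtColor(d["side"]["pixels"],cv2.COLOR_RGB2BGR)[325:400,335:415],None,fx=5,fy=5,interpolation=cv2.INTER_CUBIC)
o=np.zeros((375,800,3),np.uint8);o[:300,:400]=a;o[:,400:]=s;cv2.imwrite("pics/mask.png",o)
E
```

```text
block ((246.294921875, 227.5635986328125), (105.3833236694336, 144.77745056152344), 4.573921203613281) [array([ 0.5341, -0.0733]), array([0.5563, 0.0515]), array([0.6383, 0.0451]), array([ 0.6266, -0.0815])] [ 0.5892 -0.0107  0.068 ]
scene ((478.52410888671875, 201.5896453857422), (6.759311199188232, 34.72502899169922), 74.93151092529297) 175.0
side ((375.06805419921875, 350.7633056640625), (37.153846740722656, 5.230770111083984), 67.38013458251953) 130.0
handle (array([0.4406, 0.3549, 0.0504]), np.float64(0.005981514672498431))
```

View pics/w_crop.png

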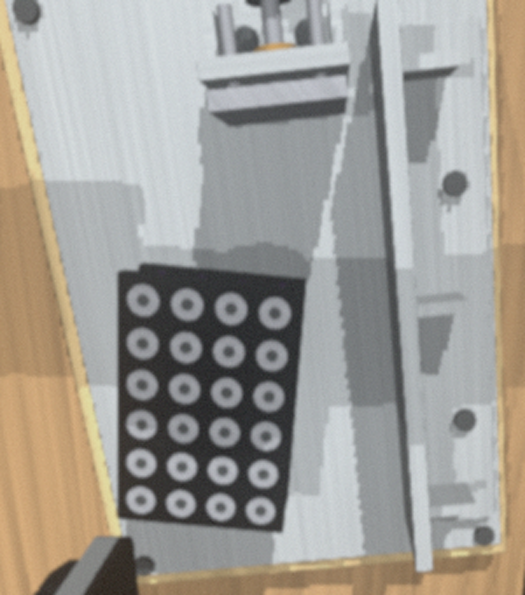

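View pics/mask.png

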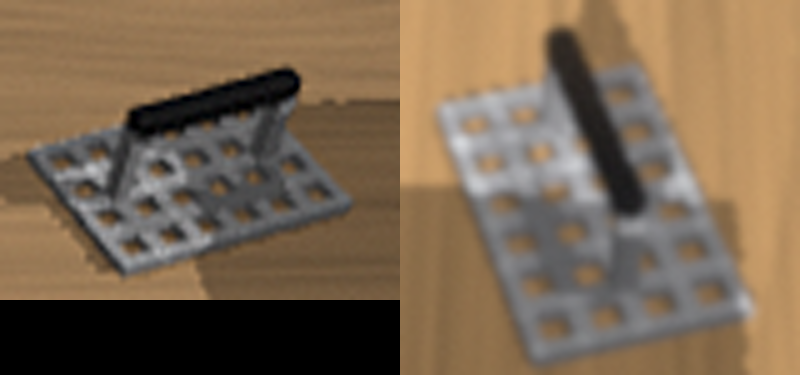

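The crop shows the rail's top edge from crop (381,10) to (416,570). The pad's top front edge runs (210,111)–(346,100) and the cell rings are clear. The mask pair shows the handle ends clearly in both views: scene crop (137,122) to (292,80), side crop (562,40) to (630,203).

```bash
python3 - <<'E'
import pickle;from h import *
d=pickle.load(open("c0.pkl","rb"));np.set_printoptions(precision=4,suppress=True)
w=d["wrist"];g=cv2.GaussianBlur(cv2.cvtColor(w["pixels"],cv2.COLOR_RGB2GRAY),(3,3),0).astype(float)
P=[]
for y in range(15,310):
    x=130+(380+(y*1.75-10)*36/560)/1.75;xs=np.arange(int(x)-6,int(x)+7);gr=g[y,xs+1]-g[y,xs-1];i=gr.argmax()
    if gr[i]>25:P.append((xs[i],y))
P=np.array(P,np.float32);l=cv2.fitLine(P,cv2.DIST_HUBER,0,.01,.01).ravel()
f=lambda y:(l[2]+(y-l[3])*l[0]/l[1],y)
a,b=plane(w,f(20),.082),plane(w,f(300),.082);u=(a-b)[:2]/np.linalg.norm((a-b)[:2]);n=np.array([u[1],-u[0]])
print("rail n",len(P),f(20),f(300),a,b,"yaw",np.arctan2(-u[0],u[1]))
P=[]
for x in range(256,322):
    y=63.4-(x-250)*6.4/77.7;ys=np.arange(int(y)-5,int(y)+6);gr=g[ys+1,x]-g[ys-1,x];i=gr.argmin()
    if gr[i]<-20:P.append((x,ys[i]))
P=np.array(P,np.float32);l=cv2.fitLine(P,cv2.DIST_HUBER,0,.01,.01).ravel()
q=[plane(w,(x,l[3]+(x-l[2])*l[1]/l[0]),.082) for x in(256,322)];print("pad",q,"dist from rail",[(p-a)[:2]@n for p in q])
# rings
m=(g>100).astype(np.uint8);m[:, :190]=0;m[:150]=0;m[315:]=0;m[:,315:]=0
cs=[c for c in cv2.findContours(m,0,2)[0] if 60<cv2.contourArea(c)<500]
C=np.array([cv2.minEnclosingCircle(c)[0] for c in cs]);print(len(C))
if len(C)==24:
    X=np.array([plane(w,c,.068)[:2] for c in C]);r=cv2.minAreaRect(X.astype(np.float32)*1000);c0=X.mean(0);_,_,V=np.linalg.svd(X-c0);v=V[0]*np.sign(V[0][1]);print("block",c0,r,"yaw",np.arctan2(-v[0],v[1]))
    print("dist to rail",(a[:2]-c0)@n,"gap to pad",(np.mean(q,0)[:2]-c0)@u)
    o=np.array([plane(d["scene"],(317,240),.068)]);print(o)
S=d["scene"];D=d["side"]
A=[(137/5+435,122/5+180),(292/5+435,80/5+180)];B=[(562/5-80+335,40/5+325),(630/5-80+335,203/5+325)]
for p in A:
    for q2 in B: print(tri(S,p,D,q2))
E
```

```text
rail n 295 (np.float32(346.1223), 20) (np.float32(365.6863), 300) [0.6679 0.1398 0.082 ] [ 0.6891 -0.0703  0.082 ] yaw 0.1004077245234067
pad [array([0.6057, 0.1132, 0.082 ]), array([0.6517, 0.1179, 0.082 ])] dist from rail [np.float64(-0.06456319126730714), np.float64(-0.018344014426407193)]
0
(array([0.4544, 0.3141, 0.0541]), np.float64(0.003926789677622475))
(array([0.4183, 0.3408, 0.0078]), np.float64(0.01950340755519747))
(array([0.463 , 0.3641, 0.0965]), np.float64(0.024142187719260338))
(array([0.4295, 0.3918, 0.0552]), np.float64(0.0034184208996279456))
```

```bash
python3 - <<'E'
import pickle;from h import *
d=pickle.load(open("c0.pkl","rb"));np.set_printoptions(precision=4,suppress=True)
w=d["wrist"];X=np.array([plane(w,p,.068)[:2] for p in[(211.1,171.4),(286.6,178.9),(279.1,292),(210,285.7)]])
c=X.mean(0);v=X[0]+X[1]-X[2]-X[3];yaw=np.arctan2(-v[0],v[1]);print(X,c,yaw, np.linalg.norm(X[0]-X[1]),np.linalg.norm(X[1]-X[2]))
a=np.array([.6679,.1398]);th=.1004;n=np.array([np.cos(th),np.sin(th)]);u=np.array([-n[1],n[0]])
pad=np.array([.6287,.1155])
print("block rail-frame x,y rel pad",(c-a)@n,(c-pad)@u,"rail yaw",th)
R=np.array([[np.cos(yaw),-np.sin(yaw)],[np.sin(yaw),np.cos(yaw)]])
for s in[(-.042,.062),(-.042,-.062),(.042,.062),(.042,-.062)]:
    p=c+R@s;print(s,p,(p-a)@n,(p-pad)@u)
print("home",a+n*-.042+u*((pad-a)@u-.062))
E
```

```text
[[ 0.5639  0.0358]
 [ 0.6238  0.0299]
 [ 0.6146 -0.0698]
 [ 0.5544 -0.0638]] [ 0.5892 -0.017 ] -0.09364962274766858 0.06010899752808498 0.10006446656905324
block rail-frame x,y rel pad -0.09404781781938122 -0.12783699412066013 rail yaw 0.1004
(-0.042, 0.062) [0.5532 0.0487] -0.12330382258925222 -0.05890161724560936
(-0.042, -0.062) [ 0.5416 -0.0748] -0.1472152487829927 -0.18057430809027383
(0.042, 0.062) [0.6368 0.0408] -0.04088038685576976 -0.07509968015104641
(0.042, -0.062) [ 0.6252 -0.0826] -0.0647918130495102 -0.1967723709957109
home [0.6344 0.0538]
```

Request:
apply_moves(steps="0 0 0.0468 0 0 0.09 1;0 0 0.0468 0 0 0.09 1;0 0 0.0468 0 0 0.09 1;0 0 0.0468 0 0 0.09 1;0 0 0.0468 0 0 0.09 1;0 0 0.0468 0 0 0.09 1;0 0 0.0468 0 0 0.09 1;0 0 0.0468 0 0 0.09 1")

```text
t: 0.95
position: [0.6497, 0.0001, 0.1334]
ee_rot: [[0.925, 0.379, -0.001], [0.379, -0.925, -0.0], [-0.001, -0.0, -1.0]]
contact_force: [-0.9, 0.1, 1.0]
gripper_width: 0.997
grip_force: 0.0
```

Request:
apply_moves(steps="0 0 0.0468 0 0 0 1;0 0 0.0468 0 0 0 1;0 0 0 -0.158 0.008 0 1;0 0 0 -0.158 0.008 0 1;0 0 0 -0.158 0.008 0 1;0 0 0 -0.158 0.008 0 1;0 0 0 -0.158 0.008 0 1;0 0 0 -0.158 0.008 0 1")

```text
t: 1.75
position: [0.5081, -0.0215, 0.1341]
ee_rot: [[0.995, 0.101, -0.0], [0.101, -0.995, -0.0], [-0.0, -0.0, -1.0]]
contact_force: [0.7, -0.7, -0.3]
gripper_width: 1.003
grip_force: 0.0
```

Request:
apply_moves(steps="0 0 0 0 0 0.123 1;0 0 0 0 0 0.123 1;0 0 0 0 0 0.123 1;0 0 0 0 0 0.123 1;0 0 0 0 0 0.122 1;0 0 0 0.02 0 0 1;0 0 0 0.02 0 0 1;0 0 0 0.02 0 0 1")

```text
t: 2.55
position: [0.5195, -0.0205, 0.0432]
ee_rot: [[0.995, 0.1, 0.002], [0.1, -0.995, 0.0], [0.002, 0.0, -1.0]]
contact_force: [0.1, 0.2, -0.1]
gripper_width: 0.999
grip_force: 0.0
```

Request:
apply_moves(steps="0 0 0 0.03 0 0 1;0 0 0 0.03 0 0 1;0 0 0 0.03 0 0 1;0 0 0 0.03 0 0 1;0 0 0 0.03 0 0 1;0 0 0 0.03 0 0 1;0 0 0 0.03 0 0 1;0 0 0 0.03 0 0 1")

```text
t: 3.35
position: [0.5539, -0.0167, 0.0421]
ee_rot: [[0.995, 0.101, -0.001], [0.101, -0.995, 0.0], [-0.001, -0.0, -1.0]]
contact_force: [-4.1, -0.2, 0.7]
gripper_width: 0.999
grip_force: 2.0
```

Request:
apply_moves(steps="0 0 0 0.02 0 0 1;0 0 0 0.02 0 0 1;0 0 0 0.02 0 0 1;0 0 0 0.02 0 0 1;0 0 0 0.02 0 0 1;0 0 0 0.02 0 0 1;0 0 0 0.02 0 0 1;0 0 0 0.02 0 0 1")

```text
t: 4.15
position: [0.5782, -0.0145, 0.0421]
ee_rot: [[0.995, 0.1, 0.0], [0.1, -0.995, -0.0], [0.0, 0.0, -1.0]]
contact_force: [-2.7, -0.5, -1.7]
gripper_width: 1.0
grip_force: 1.2
```

```bash
python3 - <<'E'
from bench import viewer
import cv2,numpy as np
from h import *
w=viewer.read_camera("wrist");s=viewer.read_camera("scene")
a=cv2.resize(w["pixels"],(440,330));b=cv2.resize(s["pixels"][215:340,250:440],None,fx=1.88,fy=1.88)
o=np.zeros((330,800,3),np.uint8);o[:,:440]=a;o[:b.shape[0],440:440+b.shape[1]]=b;cv2.imwrite("pics/p1.png",o[...,::-1])
E
```

```text
(no output)
```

View pics/p1.png

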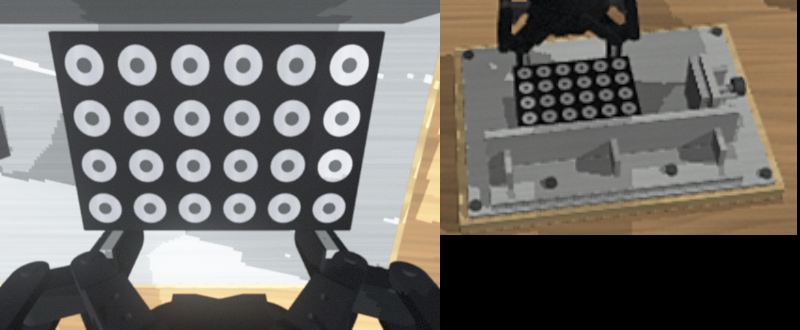

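The block is now square with the gripper: the near edge is level in the wrist view at (50–385,32), and a small gap to the rail remains in the scene crop.

Request:
apply_moves(steps="0 0 0 0.008 0 0 1;0 0 0 0.008 0 0 1;0 0 0 0.008 0 0 1;0 0 0 0.007 0 0 1;0 0 0 0.007 0 0 1;0 0 0 0.006 0 0 1;0 0 0 0.006 0 0 1;0 0 0 0 0 0 1")

```text
t: 5.05
position: [0.5857, -0.0138, 0.0423]
ee_rot: [[0.995, 0.1, 0.001], [0.1, -0.995, -0.0], [0.001, 0.0, -1.0]]
contact_force: [-3.8, 0.2, 2.5]
gripper_width: 0.997
grip_force: 1.9
```

Request:
apply_moves(steps="0 0 0 0.004 0 0 1;0 0 0 0.004 0 0 1;0 0 0 0.004 0 0 1;0 0 0 0.004 0 0 1;0 0 0 0.004 0 0 1;0 0 0 0.004 0 0 1;0 0 0 0.004 0 0 1;0 0 0 0 0 0 1")

```text
t: 5.85
position: [0.5879, -0.0135, 0.0419]
ee_rot: [[0.995, 0.1, -0.004], [0.1, -0.995, 0.0], [-0.004, -0.0, -1.0]]
contact_force: [-7.5, -1.0, 4.2]
gripper_width: 1.003
grip_force: 3.8
```

Request:
apply_moves(steps="0 0 0 0.004 0 0 1;0 0 0 0.004 0 0 1;0 0 0 0.004 0 0 1;0 0 0 0.004 0 0 1;0 0 0 0 0 0 1;0 0 0 0 0 0 1;0 0 0 0 0 0 1;0 0 0 0 0 0 1")

```text
t: 6.65
position: [0.5878, -0.0135, 0.0414]
ee_rot: [[0.995, 0.1, -0.009], [0.1, -0.995, 0.0], [-0.009, -0.001, -1.0]]
contact_force: [-12.3, -0.7, 6.5]
gripper_width: 1.003
grip_force: 6.0
```

Request:
apply_moves(steps="0 0 0 -0.03 0 0 1;0 0 0 -0.05 0 0 1;0 0 0 0 0 -0.167 1;0 0 0 0 0 -0.167 1;0 0 0 0 0 -0.167 0;0 0 0 0.085 0.131 0 -1;0 0 0 0.085 0.131 0 -1;0 0 0 0.085 0.131 0 -1", squeeze=20)

```text
t: 7.45
position: [0.6261, -0.0692, 0.1184]
ee_rot: [[0.995, 0.101, 0.005], [0.101, -0.995, 0.0], [0.005, 0.0, -1.0]]
contact_force: [0.1, 0.2, -0.4]
gripper_width: 0.332
grip_force: 0.0
```

Request:
apply_moves(steps="0 0 0 0.085 0.131 0 -1;0 0 0 0.085 0.131 0 -1;0 0 0 0 0 0 -1;0 0 0 0 0 0.125 -1;0 0 0 0 0 0.125 -1;0 0 0 0 0 0.125 -1;0 0 0 0 0 0.1 -1;0 0 0 0 0 0 -1")

```text
t: 8.25
position: [0.6519, -0.1045, 0.0439]
ee_rot: [[0.995, 0.101, -0.003], [0.101, -0.995, 0.001], [-0.003, -0.001, -1.0]]
contact_force: [-0.6, -0.4, -0.4]
gripper_width: -0.0
grip_force: 0.0
```

```bash
python3 - <<'E'
from bench import viewer,telemetry
import cv2,numpy as np
p=np.array(telemetry.observe()["position"]);n=np.array([np.cos(.1004),np.sin(.1004)]);u=np.array([-n[1],n[0]])
print("n",(p[:2]-[.6679,.1398])@n,"u rel pad",(p[:2]-[.6287,.1155])@u)
w=viewer.read_camera("wrist");s=viewer.read_camera("scene")
a=cv2.resize(w["pixels"],(440,330));b=cv2.resize(s["pixels"][215:340,250:440],None,fx=1.88,fy=1.88)
o=np.zeros((330,800,3),np.uint8);o[:,:440]=a;o[:b.shape[0],440:440+b.shape[1]]=b;cv2.imwrite("pics/p2.png",o[...,::-1])
E
```

```text
n -0.04043307988647519 u rel pad -0.2212093713611068
```

View pics/p2.png

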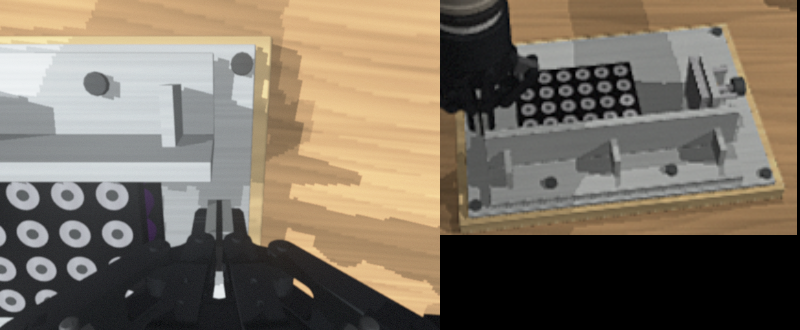

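Request:
apply_moves(steps="0 0 0 0 -0.04 0 -1;0 0 0 0 -0.04 0 -1;0 0 0 0 -0.025 0 -1;0 0 0 0 -0.02 0 -1;0 0 0 0 -0.02 0 -1;0 0 0 0 -0.03 0 -1;0 0 0 0 -0.03 0 -1;0 0 0 0 -0.03 0 -1")

```text
t: 9.15
position: [0.6499, -0.0717, 0.0463]
ee_rot: [[0.995, 0.099, 0.001], [0.099, -0.995, -0.002], [0.0, 0.002, -1.0]]
contact_force: [0.9, -2.9, 0.8]
gripper_width: -0.003
grip_force: 1.7
```

Request:
apply_moves(steps="0 0 0 0 -0.03 0 -1;0 0 0 0 -0.03 0 -1;0 0 0 0 -0.03 0 -1;0 0 0 0 -0.03 0 -1;0 0 0 0 -0.03 0 -1;0 0 0 0 -0.03 0 -1;0 0 0 0 -0.02 0 -1;0 0 0 0 -0.01 0 -1")

```text
t: 9.95
position: [0.6467, -0.0389, 0.0463]
ee_rot: [[0.995, 0.101, 0.0], [0.101, -0.995, -0.0], [0.0, 0.0, -1.0]]
contact_force: [-0.3, -5.0, 2.0]
gripper_width: -0.001
grip_force: 2.2
```

```bash
cat >rf.py <<'E'
from bench import viewer,telemetry
import cv2,numpy as np
o=telemetry.observe();p=np.array(o["position"]);n=np.array([np.cos(.1004),np.sin(.1004)]);u=np.array([-n[1],n[0]]);f=np.array(o["contact_force"])[:2]
print("n %.4f u rel pad %.4f Fn %.1f Fu %.1f"%((p[:2]-[.6679,.1398])@n,(p[:2]-[.6287,.1155])@u,f@n,f@u))
E
python3 rf.py; python3 - <<'E'
from bench import viewer
import cv2,numpy as np
w=viewer.read_camera("wrist");s=viewer.read_camera("scene")
a=cv2.resize(w["pixels"],(440,330));b=cv2.resize(s["pixels"][215:340,250:440],None,fx=1.88,fy=1.88)
o=np.zeros((330,800,3),np.uint8);o[:,:440]=a;o[:b.shape[0],440:440+b.shape[1]]=b;cv2.imwrite("pics/p3.png",o[...,::-1])
E
```

```text
n -0.0390 u rel pad -0.1554 Fn -0.8 Fu -5.0
```

View pics/p3.png

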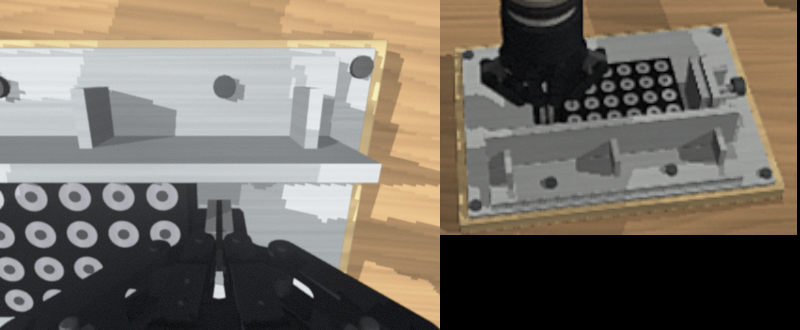

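The block is still flush under the rail edge, with about 16 mm left to the pad.

Request:
apply_moves(steps="0 0 0 0 -0.013 0 -1;0 0 0 0 -0.013 0 -1;0 0 0 0 -0.013 0 -1;0 0 0 0 -0.01 0 -1;0 0 0 0 -0.01 0 -1;0 0 0 0 -0.007 0 -1;0 0 0 0 -0.007 0 -1;0 0 0 0 0 0 -1")

```text
t: 10.85
position: [0.6455, -0.028, 0.0461]
ee_rot: [[0.995, 0.101, 0.0], [0.101, -0.995, 0.0], [0.0, -0.0, -1.0]]
contact_force: [0.2, -3.6, 1.9]
gripper_width: 0.0
grip_force: 1.9
```

```bash
python3 rf.py
```

```text
n -0.0391 u rel pad -0.1445 Fn -0.1 Fu -3.6
```

Request:
apply_moves(steps="0 0 0 0 -0.005 0 -1;0 0 0 0 -0.005 0 -1;0 0 0 0 -0.005 0 -1;0 0 0 0 -0.005 0 -1;0 0 0 0 -0.005 0 -1;0 0 0 0 -0.005 0 -1;0 0 0 0 -0.005 0 -1;0 0 0 0 0 0 -1")

```text
t: 11.65
position: [0.645, -0.0232, 0.0462]
ee_rot: [[0.995, 0.101, 0.0], [0.101, -0.995, -0.0], [0.0, 0.0, -1.0]]
contact_force: [0.4, -4.7, 2.9]
gripper_width: 0.001
grip_force: 2.3
```

```bash
python3 rf.py
```

```text
n -0.0391 u rel pad -0.1396 Fn -0.1 Fu -4.7
```

Request:
apply_moves(steps="0 0 0 0 -0.005 0 -1;0 0 0 0 -0.005 0 -1;0 0 0 0 -0.005 0 -1;0 0 0 0 -0.005 0 -1;0 0 0 0 -0.005 0 -1;0 0 0 0 0 0 -1;0 0 0 0 0 0 -1;0 0 0 0 0 0 -1")

```text
t: 12.45
position: [0.6447, -0.0231, 0.0462]
ee_rot: [[0.995, 0.098, 0.001], [0.098, -0.995, -0.004], [0.0, 0.004, -1.0]]
contact_force: [1.1, -9.0, 1.4]
gripper_width: 0.003
grip_force: 4.8
```

```bash
python3 rf.py
```

```text
n -0.0394 u rel pad -0.1395 Fn 0.2 Fu -9.0
```

Request:
apply_moves(steps="0 0 0 0 -0.004 0 -1;0 0 0 0 -0.004 0 -1;0 0 0 0 -0.004 0 -1;0 0 0 0 0 0 -1;0 0 0 0 0 0 -1;0 0 0 0 0 0 -1;0 0 0 0 0 0 -1;0 0 0 0 0 0 -1")

```text
t: 13.25
position: [0.6443, -0.023, 0.0463]
ee_rot: [[0.995, 0.097, 0.001], [0.097, -0.995, -0.006], [0.0, 0.006, -1.0]]
contact_force: [1.1, -11.4, 2.1]
gripper_width: 0.002
grip_force: 5.9
```

```bash
python3 rf.py; cat >look.py <<'E'
import sys
from bench import viewer
import cv2,numpy as np,pickle
w=viewer.read_camera("wrist");s=viewer.read_camera("scene");pickle.dump((w,s),open(sys.argv[1]+".pkl","wb"))
a=cv2.resize(w["pixels"],(440,330));b=cv2.resize(s["pixels"][215:340,250:440],None,fx=1.88,fy=1.88)
o=np.zeros((330,800,3),np.uint8);o[:,:440]=a;o[:b.shape[0],440:440+b.shape[1]]=b;cv2.imwrite("pics/%s.png"%sys.argv[1],o[...,::-1])
E
```

```text
n -0.0398 u rel pad -0.1393 Fn -0.1 Fu -11.4
```

Request:
apply_moves(steps="0 0 0 0 0.02 0 -1;0 0 0 0 0.04 0 -1;0 0 0 0 0 -0.2 -1;0 0 0 0 0 -0.27 -1;0 0 0 0 0 -0.27 0;0 0 -0.0472 0 0 -0.15 1;0 0 -0.0472 0 0 -0.1 1;0 0 -0.0472 0 0 0 1")

```text
t: 14.05
position: [0.6465, -0.0236, 0.1971]
ee_rot: [[0.85, 0.526, 0.004], [0.526, -0.85, 0.003], [0.005, -0.001, -1.0]]
contact_force: [-1.1, 0.9, 0.5]
gripper_width: 0.677
grip_force: 0.0
```

Request:
apply_moves(steps="0 0 -0.0472 0 0 0 1;0 0 -0.0472 0 0 0 1;0 0 -0.0472 0 0 0 1;0 0 -0.0472 0 0 0 1;0 0 -0.0472 0 0 0 1;0 0 -0.0472 0 0 0 1;0 0 -0.0472 0 0 0 1;0 0 -0.0472 0 0 0 1")

```text
t: 14.85
position: [0.6446, -0.0235, 0.1939]
ee_rot: [[-0.169, 0.986, -0.002], [0.986, 0.169, 0.003], [0.004, -0.002, -1.0]]
contact_force: [-0.7, 0.1, -0.8]
gripper_width: 0.997
grip_force: 0.0
```

Request:
apply_moves(steps="0 0 -0.0472 0 0 0 1;0 0 0 0.2 -0.035 0 1;0 0 0 0.286 -0.05 0 1;0 0 0 0.286 -0.05 0 1;0 0 0 0.286 -0.05 0 1;0 0 0 0.286 -0.05 0 1;0 0 0 0.286 -0.05 0 1;0 0 0 0.286 -0.05 0 1")

```text
t: 15.65
position: [0.5071, 0.2354, 0.1942]
ee_rot: [[-0.307, 0.952, -0.003], [0.952, 0.307, 0.002], [0.002, -0.002, -1.0]]
contact_force: [1.3, 1.8, -0.3]
gripper_width: 1.0
grip_force: 0.0
```

Request:
apply_moves(steps="0 0 0 0.286 -0.05 0 1;0 0 0 0.286 -0.05 0 1;0 0 0 0.2 -0.04 0 1;0 0 0 0.14 -0.03 0 1;0 0 0 0 0 0 1;0 0 0 0 0 0 1;0 0 0 0 0 0 1;0 0 0 0 0 0 1")

```text
t: 16.45
position: [0.4447, 0.3532, 0.1945]
ee_rot: [[-0.302, 0.953, -0.0], [0.953, 0.302, -0.001], [-0.0, -0.0, -1.0]]
contact_force: [1.1, 0.2, -0.4]
gripper_width: 0.999
grip_force: 0.0
```

```bash
python3 look.py m1
```

```text
(no output)
```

View pics/m1.png

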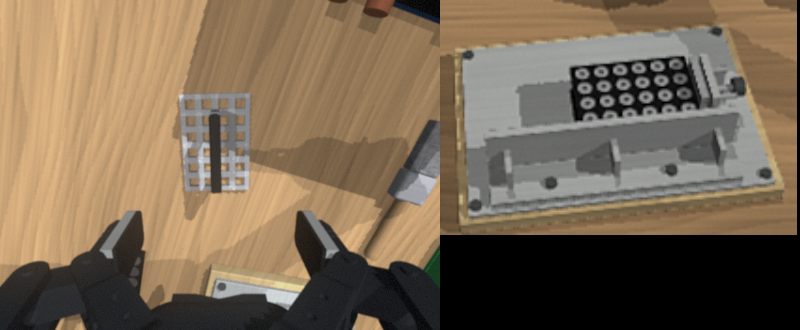

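The wrist view shows the mask at (215,143) in the small picture, with its black bar from (213,114) to (216,192). The scene crop shows the block seated at the pad and flush along the rail.

```bash
python3 - <<'E'
import pickle;from h import *
np.set_printoptions(precision=4,suppress=True)
w,s=pickle.load(open("m1.pkl","rb"))
c=dark(w,(295,155,335,290),50);r=cv2.minAreaRect(c);b=cv2.boxPoints(r);print(r)
b=b[np.argsort(b[:,1])];e1,e2=b[:2].mean(0),b[2:].mean(0);print(e1,e2)
for z in(.051,.058):
    A,B=plane(w,e1,z),plane(w,e2,z);v=A-B;print(z,A,B,"mid",(A+B)/2,"len",np.linalg.norm(v),"yaw",np.arctan2(-v[0],v[1]))
d=pickle.load(open("c0.pkl","rb"))
for n,x in(("side",(375.1,350.8)),("scene",(478.5,201.6))):
    print(tri(w,(e1+e2)/2,d[n],x))
E
```

```text
Traceback (most recent call last):
  File "h.py", line 17, in dark
    m=cv2.morphologyEx(m,cv2.MORPH_OPEN,np.ones((2,2)));cs=cv2.findContours(m,0,2)[0];return max(cs,key=cv2.contourArea)
                                                                                             ~~~^^^^^^^^^^^^^^^^^^^^^^^^
ValueError: max() iterable argument is empty
```

```bash
python3 - <<'E'
import pickle;from h import *
np.set_printoptions(precision=4,suppress=True)
w,s=pickle.load(open("m1.pkl","rb"))
print(w["pixels"].max(2)[220,290:340:2])
c=dark(w,(295,155,335,290),80);r=cv2.minAreaRect(c);b=cv2.boxPoints(r);print(r)
b=b[np.argsort(b[:,1])];e1,e2=b[:2].mean(0),b[2:].mean(0);print(e1,e2)
for z in(.051,.058):
    A,B=plane(w,e1,z),plane(w,e2,z);v=A-B;print(z,A,B,"mid",(A+B)/2,"len",np.linalg.norm(v),"yaw",np.arctan2(-v[0],v[1]))
d=pickle.load(open("c0.pkl","rb"))
for n,x in(("side",(375.1,350.8)),("scene",(478.5,201.6))):
    print(tri(w,(e1+e2)/2,d[n],x))
E
```

```text
[191 194 191 138 143 181 193 165  64  55  55  55  55  56  48  70 131 147
 138 141 124 132 163 159 151]
((313.792236328125, 223.51966857910156), (113.2618637084961, 15.438488960266113), 88.40885925292969)
[312.2198 166.9106] [315.3647 280.1288]
0.051 [0.4279 0.3932 0.051 ] [0.4564 0.3098 0.051 ] mid [0.4421 0.3515 0.051 ] len 0.08817984269941012 yaw 0.3296831597858864
0.058 [0.4277 0.3941 0.058 ] [0.4555 0.3128 0.058 ] mid [0.4416 0.3535 0.058 ] len 0.08593052690433019 yaw 0.3296831597858864
(array([0.4399, 0.3545, 0.0535]), np.float64(0.002805041670385339))
(array([0.4425, 0.3546, 0.0499]), np.float64(0.003435625734270203))
```

Request:
apply_moves(steps="0 0 -0.007 0 0 0 1;0 0 0 -0.001 -0.021 0.17 1;0 0 0 0 0 0.22 1;0 0 0 0 0 0.22 1;0 0 0 0 0 0.2 1;0 0 0 0 0 0.15 1;0 0 0 0 0 0.05 1;0 0 0 0 0 0 1")

```text
t: 17.35
position: [0.4407, 0.3528, 0.0423]
ee_rot: [[-0.325, 0.946, -0.002], [0.946, 0.325, -0.001], [-0.001, -0.002, -1.0]]
contact_force: [-0.1, 0.1, 0.7]
gripper_width: 1.005
grip_force: 0.0
```

Request:
apply_moves(steps="0 0 0 0 0 0 -1;0 0 0 0 0 0 -1;0 0 0 0 0 0 -1;0 0 0 0 0 0 -1;0 0 0 0 0 0 -1;0 0 0 0 0 0 -1;0 0 0 0 0 0 -1;0 0 0 0 0 0 -1", squeeze=40)

```text
t: 18.15
position: [0.4411, 0.3534, 0.0435]
ee_rot: [[-0.325, 0.946, 0.0], [0.946, 0.325, -0.0], [-0.0, 0.0, -1.0]]
contact_force: [-2.2, -1.0, 4.5]
gripper_width: 0.135
grip_force: 42.0
```

Request:
apply_moves(steps="0 0 0 0 0 -0.1 -1;0 0 0 0 0 -0.2 -1;0 0 0 0 0 -0.2 -1;0 0 0 0 0 -0.2 -1;0 0 0 0 0 -0.15 -1;0 0 0.0367 0 0 0 -1;0 0 0.0367 0 0 0 -1;0 0 0 0 0 0 -1")

```text
t: 18.95
position: [0.4409, 0.353, 0.1709]
ee_rot: [[-0.101, 0.995, 0.0], [0.995, 0.101, -0.0], [-0.0, 0.0, -1.0]]
contact_force: [0.7, 0.5, -3.1]
gripper_width: 0.136
grip_force: 40.8
```

Request:
apply_moves(steps="0 0 0 -0.1 0.05 0 -1;0 0 0 -0.2 0.1 0 -1;0 0 0 -0.26 0.12 0 -1;0 0 0 -0.26 0.12 0 -1;0 0 0 -0.26 0.12 0 -1;0 0 0 -0.26 0.12 0 -1;0 0 0 -0.26 0.12 0 -1;0 0 0 -0.26 0.12 0 -1")

```text
t: 19.75
position: [0.5993, 0.0873, 0.1704]
ee_rot: [[-0.103, 0.995, -0.001], [0.995, 0.103, 0.0], [0.0, -0.001, -1.0]]
contact_force: [0.1, 1.0, -3.1]
gripper_width: 0.134
grip_force: 40.8
```

Request:
apply_moves(steps="0 0 0 -0.17 0.1 0 -1;0 0 0 -0.08 0.08 0 -1;0 0 0 -0.04 0.05 0 -1;0 0 0 0 0 0 -1;0 0 0 0 0 0 -1;0 0 0 0 0 0 -1;0 0 0 0 0 0 -1;0 0 0 0 0 0 -1")

```text
t: 20.55
position: [0.6373, 0.0499, 0.1708]
ee_rot: [[-0.102, 0.995, 0.0], [0.995, 0.102, 0.0], [0.0, 0.0, -1.0]]
contact_force: [0.8, 0.1, -3.3]
gripper_width: 0.132
grip_force: 40.8
```

```bash
python3 rf.py; python3 look.py m2
```

```text
n -0.0394 u rel pad -0.0662 Fn 0.8 Fu 0.0
```

Request:
apply_moves(steps="0 0 0 -0.01 -0.035 0 -1;0 0 0 -0.01 -0.03 0 -1;0 0 0 0 0 0.08 -1;0 0 0 0 0 0.09 -1;0 0 0 0 0 0.09 -1;0 0 0 0 0 0.05 -1;0 0 0 0 0 0.02 -1;0 0 0 0 0 0 -1")

```text
t: 21.45
position: [0.628, 0.0451, 0.1203]
ee_rot: [[-0.101, 0.995, -0.001], [0.995, 0.101, -0.0], [-0.0, -0.001, -1.0]]
contact_force: [0.4, 0.2, -3.3]
gripper_width: 0.128
grip_force: 40.8
```

```bash
python3 rf.py; python3 - <<'E'
from bench import viewer
import cv2,numpy as np,pickle
s=viewer.read_camera("scene");d=viewer.read_camera("side");w=viewer.read_camera("wrist");pickle.dump((w,s,d),open("m3.pkl","wb"))
o=np.zeros((600,800,3),np.uint8)
o[:300,:400]=cv2.resize(s["pixels"][200:320,280:440],(400,300),interpolation=cv2.INTER_CUBIC)
o[:300,400:]=cv2.resize(d["pixels"][195:285,240:360],(400,300),interpolation=cv2.INTER_CUBIC)
o[300:,:400]=cv2.resize(w["pixels"],(400,300));cv2.imwrite("pics/m3.png",o[...,::-1])
E
```

```text
n -0.0492 u rel pad -0.0700 Fn 0.4 Fu 0.2
```

View pics/m3.png

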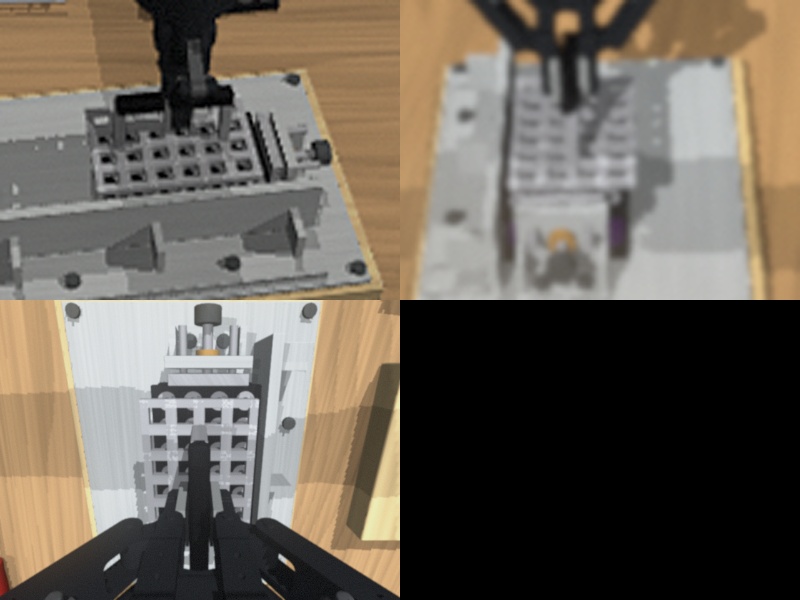

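The mask hangs level just above the block, 6–8 mm short of both the rail and the pad, as intended. The wrist inset shows the block's black edge beyond the mask at about (205,390).

Request:
apply_moves(steps="0 0 0 0 0 0.015 -1;0 0 0 0 0 0.012 -1;0 0 0 0 0 0.01 -1;0 0 0 0 0 0.007 -1;0 0 0 0 0 0.006 -1;0 0 0 0 0 0.005 -1;0 0 0 0 0 0.005 -1;0 0 0 0 0 0 -1")

```text
t: 22.4
position: [0.6283, 0.0451, 0.112]
ee_rot: [[-0.1, 0.995, -0.0], [0.995, 0.1, -0.0], [-0.0, -0.0, -1.0]]
contact_force: [0.2, 0.5, -2.8]
gripper_width: 0.131
grip_force: 40.9
```

Request:
apply_moves(steps="0 0 0 0 0 0.004 -1;0 0 0 0 0 0.003 -1;0 0 0 0 0 0.003 -1;0 0 0 0 0 0 -1;0 0 0 0 0 0 -1;0 0 0 0 0 0 -1;0 0 0 0 0 0 -1;0 0 0 0 0 0 -1")

```text
t: 23.2
position: [0.6284, 0.0451, 0.1115]
ee_rot: [[-0.1, 0.995, 0.0], [0.995, 0.1, 0.0], [0.0, 0.0, -1.0]]
contact_force: [-4.6, -0.3, 5.6]
gripper_width: 0.13
grip_force: 42.0
```

Request:
apply_moves(steps="0 0 0 0 0 -0.003 -1;0 0 0 0 0.006 0 -1;0 0 0 0 0.006 0 -1;0 0 0 0 0.006 0 -1;0 0 0 0 0.006 0 -1;0 0 0 0 0.005 0 -1;0 0 0 0 0.005 0 -1;0 0 0 0 0 0 -1")

```text
t: 24.0
position: [0.6334, 0.0455, 0.1115]
ee_rot: [[-0.1, 0.995, -0.0], [0.995, 0.1, -0.0], [-0.0, -0.0, -1.0]]
contact_force: [-3.6, 0.1, 5.6]
gripper_width: 0.131
grip_force: 42.0
```

```bash
python3 rf.py
```

```text
n -0.0438 u rel pad -0.0701 Fn -3.5 Fu 0.4
```

Request:
apply_moves(steps="0 0 0 0 0.004 0 -1;0 0 0 0 0.004 0 -1;0 0 0 0 0.004 0 -1;0 0 0 0 0.004 0 -1;0 0 0 0 0.004 0 -1;0 0 0 0 0 0 -1;0 0 0 0 0 0 -1;0 0 0 0 0 0 -1")

```text
t: 24.8
position: [0.6353, 0.0456, 0.1116]
ee_rot: [[-0.1, 0.995, -0.002], [0.995, 0.1, -0.0], [-0.0, -0.002, -1.0]]
contact_force: [-5.9, -0.0, 7.5]
gripper_width: 0.14
grip_force: 42.3
```

```bash
python3 rf.py
```

```text
n -0.0419 u rel pad -0.0702 Fn -5.9 Fu 0.6
```

Request:
apply_moves(steps="0 0 0 0 0.004 0 -1;0 0 0 0 0.004 0 -1;0 0 0 0 0.004 0 -1;0 0 0 0 0 0 -1;0 0 0 0 0 0 -1;0 0 0 0 0 0 -1;0 0 0 0 0 0 -1;0 0 0 0 0 0 -1")

```text
t: 25.6
position: [0.6354, 0.0457, 0.1117]
ee_rot: [[-0.1, 0.995, -0.006], [0.995, 0.1, -0.001], [-0.0, -0.006, -1.0]]
contact_force: [-10.5, -0.1, 11.8]
gripper_width: 0.132
grip_force: 42.9
```

```bash
python3 rf.py
```

```text
n -0.0418 u rel pad -0.0701 Fn -10.4 Fu 0.9
```

Request:
apply_moves(steps="0 0 0 0 -0.006 -0.003 -1;0 0 0 0.006 0 0 -1;0 0 0 0.006 0 0 -1;0 0 0 0.006 0 0 -1;0 0 0 0.006 0 0 -1;0 0 0 0.006 0 0 -1;0 0 0 0.006 0 0 -1;0 0 0 0 0 0 -1")

```text
t: 26.4
position: [0.6353, 0.0458, 0.1117]
ee_rot: [[-0.098, 0.995, -0.004], [0.995, 0.098, -0.007], [-0.006, -0.004, -1.0]]
contact_force: [-6.3, -8.2, 7.2]
gripper_width: 0.131
grip_force: 42.2
```

```bash
python3 rf.py
```

```text
n -0.0418 u rel pad -0.0700 Fn -7.1 Fu -7.5
```

Request:
apply_moves(steps="0 0 0 -0.01 0 0 -1;0 0 0 -0.01 0 0 -1;0 0 0 0 -0.005 -0.003 -1;0 0 0 0 -0.005 -0.002 -1;0 0 0 0 0 0 -1;0 0 0 0 0 0 -1;0 0 0 0 0 0 -1;0 0 0 0 0 0 -1")

```text
t: 27.2
position: [0.6352, 0.0483, 0.1118]
ee_rot: [[-0.101, 0.995, -0.001], [0.995, 0.101, -0.0], [0.0, -0.001, -1.0]]
contact_force: [-2.3, -1.6, -2.4]
gripper_width: 0.129
grip_force: 41.0
```

```bash
python3 rf.py
```

```text
n -0.0417 u rel pad -0.0675 Fn -2.5 Fu -1.4
```

Request:
apply_moves(steps="0 0 0 0.005 0 0 -1;0 0 0 0.005 0 0 -1;0 0 0 0.005 0 0 -1;0 0 0 0.005 0 0 -1;0 0 0 0.005 0 0 -1;0 0 0 0.005 0 0 -1;0 0 0 0 0 0 -1;0 0 0 0 0 0 -1")

```text
t: 28.0
position: [0.6348, 0.053, 0.1121]
ee_rot: [[-0.101, 0.995, -0.0], [0.995, 0.101, 0.0], [0.0, -0.0, -1.0]]
contact_force: [-2.8, -2.0, -3.6]
gripper_width: 0.135
grip_force: 40.7
```

```bash
python3 rf.py
```

```text
n -0.0416 u rel pad -0.0628 Fn -3.0 Fu -1.7
```

Request:
apply_moves(steps="0 0 0 0.004 0 0.001 -1;0 0 0 0.004 0 0.001 -1;0 0 0 0.004 0 0.001 -1;0 0 0 0.004 0 0 -1;0 0 0 0.004 0 0 -1;0 0 0 0 0 0 -1;0 0 0 0 0 0 -1;0 0 0 0 0 0 -1")

```text
t: 28.8
position: [0.6346, 0.0547, 0.112]
ee_rot: [[-0.1, 0.995, -0.0], [0.995, 0.1, -0.001], [-0.001, -0.0, -1.0]]
contact_force: [-3.0, -2.1, -2.0]
gripper_width: 0.136
grip_force: 41.1
```

```bash
python3 rf.py
```

```text
n -0.0416 u rel pad -0.0611 Fn -3.2 Fu -1.8
```

Request:
apply_moves(steps="0 0 0 0.004 0 0 -1;0 0 0 0.004 0 0 -1;0 0 0 0.004 0 0 -1;0 0 0 0.004 0 0 -1;0 0 0 0 0 0 -1;0 0 0 0 0 0 -1;0 0 0 0 0 0 -1;0 0 0 0 0 0 -1")

```text
t: 29.6
position: [0.6346, 0.0551, 0.1122]
ee_rot: [[-0.099, 0.995, 0.0], [0.995, 0.099, -0.003], [-0.003, -0.0, -1.0]]
contact_force: [-3.4, -7.1, -1.7]
gripper_width: 0.13
grip_force: 41.1
```

```bash
python3 rf.py
```

```text
n -0.0416 u rel pad -0.0607 Fn -4.1 Fu -6.7
```

Request:
apply_moves(steps="0 0 0 0.004 0 0 -1;0 0 0 0.004 0 0.002 -1;0 0 0 0.003 0 0.002 -1;0 0 0 0 0 0 -1;0 0 0 0 0 0 -1;0 0 0 0 0 0 -1;0 0 0 0 0 0 -1;0 0 0 0 0 0 -1")

```text
t: 30.4
position: [0.6346, 0.0552, 0.1122]
ee_rot: [[-0.098, 0.995, 0.0], [0.995, 0.098, -0.005], [-0.005, -0.0, -1.0]]
contact_force: [-3.8, -8.6, 3.1]
gripper_width: 0.129
grip_force: 41.6
```

```bash
python3 rf.py
```

```text
n -0.0416 u rel pad -0.0606 Fn -4.7 Fu -8.2
```

Request:
apply_moves(steps="0 0 0 0.004 0.003 0 -1;0 0 0 0.003 0.003 0 -1;0 0 0 0 0 0 -1;0 0 0 0 0 0 -1;0 0 0 0 0 0 -1;0 0 0 -0.01 -0.007 0 -1;0 0 0 -0.01 -0.005 0 -1;0 0 0 0 0 0 -1")

```text
t: 31.2
position: [0.6346, 0.0551, 0.1121]
ee_rot: [[-0.099, 0.995, 0.002], [0.995, 0.099, -0.003], [-0.003, 0.002, -1.0]]
contact_force: [-2.5, -5.4, 0.4]
gripper_width: 0.134
grip_force: 41.3
```

```bash
python3 rf.py
```

```text
n -0.0417 u rel pad -0.0607 Fn -3.1 Fu -5.1
```

Request:
apply_moves(steps="0 0 0 -0.008 -0.005 0 -1;0 0 0 0 0 0 -1;0 0 0 0 0 0 -1;0 0 0 0 0 0 0;0 0 0 0 0 0 0.3;0 0 0 0 0 0 0.3;0 0 0 0 0 0 0.3;0 0 0 0 0 0 0.3", squeeze=20)

```text
t: 32.0
position: [0.6333, 0.0571, 0.1114]
ee_rot: [[-0.101, 0.995, 0.001], [0.995, 0.101, 0.001], [0.001, 0.001, -1.0]]
contact_force: [0.7, 0.3, 0.5]
gripper_width: 0.646
grip_force: 0.0
```

Request:
apply_moves(steps="0 0 0 0 0 -0.05 0.3;0 0 0 0 0 -0.1 0.3;0 0 0 0 0 -0.2 0.3;0 0 0 0 0 -0.3 0.3;0 0 0 0 0 -0.25 0.3;0 0 0 0 0 -0.1 0.3;0 0 0 0 0 0 0.3;0 0 0 0 0 0 0.3")

```text
t: 32.8
position: [0.6324, 0.0564, 0.2605]
ee_rot: [[-0.1, 0.995, -0.001], [0.995, 0.1, -0.0], [0.0, -0.001, -1.0]]
contact_force: [-0.2, 0.1, -0.5]
gripper_width: 0.649
grip_force: 0.0
```

```bash
python3 - <<'E'
from bench import viewer,telemetry
import pickle;from h import *
np.set_printoptions(precision=4,suppress=True)
w=viewer.read_camera("wrist");s=viewer.read_camera("scene");pickle.dump((w,s),open("f.pkl","wb"))
p=telemetry.observe()["position"];n=np.array([np.cos(.1004),np.sin(.1004)]);u=np.array([-n[1],n[0]])
a=np.array([.6679,.1398]);pad=np.array([.6287,.1155])
def fr(q):q=q[:2];return (q-a)@n,(q-pad)@u
# bar
c0=proj(w,[[*(a-.042*n+u*((pad-a)@u-.062)),.126]])[0];print("expected bar px",c0)
x,y=c0.astype(int);c=dark(w,(max(x-25,0),max(y-110,0),x+25,min(y+100,479)),80);r=cv2.minAreaRect(c);print(r)
b=cv2.boxPoints(r);b=b[np.argsort(b[:,1])];A,B=[plane(w,e,.126) for e in(b[:2].mean(0),b[2:].mean(0))]
print("bar",fr(A),fr(B),"mid",fr((A+B)/2),"yaw",np.arctan2(-(A-B)[0],(A-B)[1]))
# plate corners/edges overlay coordinates
print(p)
E
```

```text
expected bar px [320.7063 232.3821]
((324.0, 228.0), (114.0, 20.0), 90.0)
bar (np.float64(-0.03980133715807844), np.float64(-0.017481721264480565)) (np.float64(-0.039414148454708156), np.float64(-0.10399076429742997)) mid (np.float64(-0.0396077428063933), np.float64(-0.06073624278095526)) yaw 0.10487567218929461
[0.6318 0.0563 0.259 ]
```

```bash
python3 - <<'E'
import pickle;from h import *
w,s=pickle.load(open("f.pkl","rb"));g=cv2.cvtColor(w["pixels"],cv2.COLOR_RGB2GRAY).astype(np.float32)
n=np.array([np.cos(.1004),np.sin(.1004)]);u=np.array([-n[1],n[0]]);a=np.array([.6679,.1398]);o=a+u*((np.array([.6287,.1155])-a)@u)
def at(N,U,z=.074):
    P=proj(w,[[*(o+n*x+u*y),z] for x,y in zip(N,U)]).astype(np.float32);return cv2.remap(g,P[:,0],P[:,1],cv2.INTER_LINEAR).ravel().astype(int)
for N in(-.062,-.022,-.003,-.081):
    print("n",N,"far end u -132..-114 step1.5",at([N]*13,np.arange(-.132,-.113,.0015)),"pad end u -9..+6",at([N]*11,np.arange(-.009,.0065,.0015)))
for U in(-.02,-.042,-.062,-.105,-.122):
    print("u",U,"n -10..+5",at(np.arange(-.010,.0055,.0015),[U]*11),"n -92..-78",at(np.arange(-.092,-.077,.0015),[U]*10))
E
```

```text
n -0.062 far end u -132..-114 step1.5 [147 147 147 147 144 144 143 138 140 136 125 115 106] pad end u -9..+6 [138 132 141 141 148 139 152 175 176 178 177]
n -0.022 far end u -132..-114 step1.5 [143 144 143 146 145 160 181 184 185 185 179 177 167] pad end u -9..+6 [130 130 134 137 143 138 147 173 172 174 173]
n -0.003 far end u -132..-114 step1.5 [ 80  79  82  76  80 103 149 172 162 147 144 151 155] pad end u -9..+6 [155 157 152 140 143 148 122  80  83  83  80]
n -0.081 far end u -132..-114 step1.5 [145 144 146 148 147 147 156 156 154 152 153 153 152] pad end u -9..+6 [180 180 195 199 199 189 169 185 201 201 201]
u -0.02 n -10..+5 [175 171 174 198 189 152 140 118 180 199 196] n -92..-78 [199 199 201 200 198 192 196 205 207 191]
u -0.042 n -10..+5 [150 149 149 158 155 120 104  95 150 171 170] n -92..-78 [120 120 121 120 120 126 156 162 158 157]
u -0.062 n -10..+5 [148 149 149 153 129 106 102  95 150 170 171] n -92..-78 [121 119 121 120 119 124 160 169 171 167]
u -0.105 n -10..+5 [142 141 145 160 163 138 104  92 145 166 172] n -92..-78 [151 151 147 146 143 147 156 157 153 151]
u -0.122 n -10..+5 [172 171 171 185 188 153 130 116 169 192 195] n -92..-78 [148 149 147 146 145 152 168 160 157 157]
```

```bash
python3 -c "
from bench import job_done;print(job_done())"
```

```text
the job is handed in; nothing more can be done
None
```

The job is handed in: the block was pressed home at about 11 N, and the mask was laid on it, nudged flush to rail and pad (about 8 N at the pad) and released. I checked the final pose only by image measurements from one camera frame, and the verdict was not reported.

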